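# Load the analyser tray in reverse order and discard the rejected sample

## Robot

A 7-joint arm with a two-finger parallel gripper is mounted at the origin on the work surface. World frame = base frame: x ahead of the robot, y to its left, z up, the work surface at z = 0. Lengths are in m, angles in rad, forces in N, time in s.
With the tool pointing down it reaches from about 0.35 to 0.9 m from the base axis. Payload 7.2 kg.
Tool frame: the origin (TCP) lies at the very end of the fingers, on their centre line; the grasp point (between the pads) lies 19 mm behind it; x points along the fingers, y is the direction in which the jaws open and shut, and the axes are right-handed (so a half turn about x gives the same grasp; the last joint's range is limited). The gripper opens to 88 mm and grips with 3 to 60 N. Pads are 20 mm wide; open, the fingers measure 115 mm over their backs; the gripper's body (75 mm by 178 mm) begins 61 mm behind the grasp point.
Start: joints at [-1.383, 0.411, -0.013, 1.596, 0.006, 1.134, -0.082], TCP at [0.158, 0.605, 0.223] pointing down, gripper open.
Joint ranges: [-2.95, 2.95], [-0.29, 1.99], [-1.47, 1.44], [0.14, 2.54], [-1.03, 4.17], [0.13, 1.85], [-2.86, 2.86]. Speed limits (rad/s): [2.39, 2.39, 3.01, 3.01, 3.14, 3.14, 3.14].

## Interface

Orientations are given as a unit quaternion [w, x, y, z].
In Python, from plant import env, cams, hand_in gives the robot as it stands. The module is installed in compiled form; this text tells all that it offers.
- The arm moves only by the shell command python3 -m creep 'ROWS' [FORCE]. ROWS is JSON, a list that holds one entry, the list of rows, each a list of 5 numbers: the closure, from -1 (fully open) to 1 (shut), then the shift along the world's x, y, z scaled (see below), then the turn about the world's z scaled (see below). In form: [[[hand, dx, dy, dz, spin], ...]]. A call has exactly 10 rows; each row is the pose to reach, as a shift and turn from the pose commanded when the call began; what a row does not reach only later rows make up. The controller multiplies each number of a shift by 15 cm and each number of a turn by 45 degrees. A row lasts 1/8 s, in which the tool goes at most 62.5 mm and 10.7 degrees, less where a joint would pass 70% of its speed; a pose out of reach is approached as far as the arm can. A call with a number of a shift or a turn outside -1 to 1 is refused whole. A call with a gripper value outside its range is refused whole. The fingers move at their own pace and stop on an object; FORCE is the grip in N (left out, the last holds). Time passes only in rows, so rows that repeat a pose let the fingers close, or fill a call up. It gives the time, the measured TCP pose, the force and the opening at its end, in the units of the state.
- env.get_state(): the state, without advancing time (a new reading comes with each control period).
- cams.camera(name): name is "scene" or "top" or "wrist"; returns the picture (480x640x3 uint8, blue, green, red); there is no depth.
- cams.camera_info(name): a dict with "K" (3x3 intrinsics, pixels), "dist" ([k1, k2, p1, p2, k3] as OpenCV has them; the pictures are not rectified), "rvec" (rotation vector, rad) and "tvec" (3), from world to camera coordinates, as OpenCV has them; the wrist camera has in their place "T_tool_cam" (4x4, takes a point from camera to tool coordinates, whose origin is the TCP and whose axes are the tool frame's). Camera axes: x right, y down, z forward; pixel columns grow to the right and rows downward; lengths in m; the calibration is good to about 2 mm. A picture is of the moment at which its call begins: read the wrist's pose just before it. camera_info takes no time and is no camera call.
- hand_in(): hands the job in, once; it reports no verdict.
The state is a dict: "t": time; "qpos": joint angles; "joint_vel": joint speeds; "joint_efforts": joint torques, N m; "eef_pos": TCP position; "orientation": TCP orientation; "wrist_force": force on the tool from outside, world axes, zero at the start; "ft_torque": the same for the moment, N m; "gripper_width": finger opening in m.
Only numpy, scipy, OpenCV 4.12 (cv2) and the standard library are available. Lean on these libraries where they do the work, as an engineer would, in place of code of your own. Each camera call takes 0.05 s, during which the arm holds its last target. There are 200 camera calls.

## Task

Drop the rejected red-capped vial down through the neck of the grey waste jar, and load the blue, green and yellow vials into the three-place tray, one in each place, in the reverse of the left-to-right order in which those three now stand in their pucks (the leftmost of the three goes to the right-hand place, the rightmost to the left-hand place). Never tip the three good vials over, and leave them standing upright on the floor of the tray.

Things in the scene. Friction and masses are not known exactly. Their poses are not given: they have to be found in the camera images.
- vial_red_center (a point): Centre (half-way up, on the axis) of the red vial: a closed upright plastic cylinder, 32 mm in diameter, 80 mm tall, about 50 g; white with a red cap (top 20 mm) and a red band, the rejected sample, to be thrown away. It starts standing loosely in the red puck. Its z axis points up along the vial.
- vial_blue_center (a point): Centre (half-way up, on the axis) of the blue vial: a closed upright plastic cylinder, 32 mm in diameter, 80 mm tall, about 50 g; white with a blue cap (top 20 mm) and a blue band, a good sample. It starts standing loosely in the blue puck. Its z axis points up along the vial.
- vial_green_center (a point): Centre (half-way up, on the axis) of the green vial: a closed upright plastic cylinder, 32 mm in diameter, 80 mm tall, about 50 g; white with a green cap (top 20 mm) and a green band, a good sample. It starts standing loosely in the green puck. Its z axis points up along the vial.
- vial_yellow_center (a point): Centre (half-way up, on the axis) of the yellow vial: a closed upright plastic cylinder, 32 mm in diameter, 80 mm tall, about 50 g; white with a yellow cap (top 20 mm) and a yellow band, a good sample. It starts standing loosely in the yellow puck. Its z axis points up along the vial.
- puck_red: The red puck, a fixed shallow round cup that holds the red vial at the start: 52 mm outside diameter, 44 mm inside, 11 mm tall with a 3 mm floor. Origin: centre of its underside, which is 6 mm above the table on the aluminium lane. The four pucks stand in one straight row, 58 mm apart, along their common y axis, which points roughly to the robot's left (+y axis within 0.25 rad of world +y).
- puck_blue: The blue puck, a fixed shallow round cup that holds the blue vial at the start: 52 mm outside diameter, 44 mm inside, 11 mm tall with a 3 mm floor. Origin: centre of its underside, which is 6 mm above the table on the aluminium lane. The four pucks stand in one straight row, 58 mm apart, along their common y axis, which points roughly to the robot's left (+y axis within 0.25 rad of world +y).
- puck_green: The green puck, a fixed shallow round cup that holds the green vial at the start: 52 mm outside diameter, 44 mm inside, 11 mm tall with a 3 mm floor. Origin: centre of its underside, which is 6 mm above the table on the aluminium lane. The four pucks stand in one straight row, 58 mm apart, along their common y axis, which points roughly to the robot's left (+y axis within 0.25 rad of world +y).
- puck_yellow: The yellow puck, a fixed shallow round cup that holds the yellow vial at the start: 52 mm outside diameter, 44 mm inside, 11 mm tall with a 3 mm floor. Origin: centre of its underside, which is 6 mm above the table on the aluminium lane. The four pucks stand in one straight row, 58 mm apart, along their common y axis, which points roughly to the robot's left (+y axis within 0.25 rad of world +y).
- tray: Fixed black and grey tray with three square open places in a row along its y axis (which points roughly to the robot's left, within 0.25 rad of world +y). Outside 58 x 166 mm; each place is 50 x 50 mm inside, their centres at y = -54, 0 and +54 mm, x = 0; floor top 4 mm and walls (4 mm thick) 16 mm above the table. Origin: centre of its underside, on the table.
- waste: Fixed grey waste jar with an orange band round its neck: 130 mm tall, body 96 mm across, upright round neck (from 108 mm up to the rim at 130 mm) 54 mm inside diameter and 62 mm outside, open at the top; inner floor 4 mm above the table. Origin: centre of its underside, on the table; the neck is on its axis.

How it is judged:
At the end, for the whole second after the job is handed in: Red: centre within 46 mm of the jar's axis and under 75 mm above its underside. Blue, green, yellow: upright (0.12 rad) on the tray floor, centre within 13 mm in x and y of a place of its own, in the reverse of their pucks' order along y. All at rest (x of vial_blue_center in the frame of tray between -0.013 and 0.013 m and height (world z) of vial_blue_center between 0.038 and 0.048 m and angle between each of vial_blue_center, vial_green_center, vial_yellow_center's own z axis and vertical below 0.12 rad and x of vial_green_center in the frame of tray between -0.013 and 0.013 m and height (world z) of vial_green_center between 0.038 and 0.048 m and x of vial_yellow_center in the frame of tray between -0.013 and 0.013 m and height (world z) of vial_yellow_center between 0.038 and 0.048 m and ((y of puck_blue in the frame of puck_green above 0 m and y of vial_blue_center in the frame of tray between -0.067 and -0.041 m and y of vial_green_center in the frame of tray between -0.013 and 0.013 m) or (y of puck_blue in the frame of puck_green above 0 m and y of vial_blue_center in the frame of tray between -0.067 and -0.041 m and y of vial_green_center in the frame of tray between 0.041 and 0.067 m) or (y of puck_blue in the frame of puck_green below 0 m and y of vial_blue_center in the frame of tray between -0.013 and 0.013 m and y of vial_green_center in the frame of tray between -0.067 and -0.041 m) or (y of puck_blue in the frame of puck_green above 0 m and y of vial_blue_center in the frame of tray between -0.013 and 0.013 m and y of vial_green_center in the frame of tray between 0.041 and 0.067 m) or (y of puck_blue in the frame of puck_green below 0 m and y of vial_blue_center in the frame of tray between 0.041 and 0.067 m and y of vial_green_center in the frame of tray between -0.067 and -0.041 m) or (y of puck_blue in the frame of puck_green below 0 m and y of vial_blue_center in the frame of tray between 0.041 and 0.067 m and y of vial_green_center in the frame of tray between -0.013 and 0.013 m)) and ((y of puck_blue in the frame of puck_yellow above 0 m and y of vial_blue_center in the frame of tray between -0.067 and -0.041 m and y of vial_yellow_center in the frame of tray between -0.013 and 0.013 m) or (y of puck_blue in the frame of puck_yellow above 0 m and y of vial_blue_center in the frame of tray between -0.067 and -0.041 m and y of vial_yellow_center in the frame of tray between 0.041 and 0.067 m) or (y of puck_blue in the frame of puck_yellow below 0 m and y of vial_blue_center in the frame of tray between -0.013 and 0.013 m and y of vial_yellow_center in the frame of tray between -0.067 and -0.041 m) or (y of puck_blue in the frame of puck_yellow above 0 m and y of vial_blue_center in the frame of tray between -0.013 and 0.013 m and y of vial_yellow_center in the frame of tray between 0.041 and 0.067 m) or (y of puck_blue in the frame of puck_yellow below 0 m and y of vial_blue_center in the frame of tray between 0.041 and 0.067 m and y of vial_yellow_center in the frame of tray between -0.067 and -0.041 m) or (y of puck_blue in the frame of puck_yellow below 0 m and y of vial_blue_center in the frame of tray between 0.041 and 0.067 m and y of vial_yellow_center in the frame of tray between -0.013 and 0.013 m)) and ((y of puck_green in the frame of puck_yellow above 0 m and y of vial_green_center in the frame of tray between -0.067 and -0.041 m and y of vial_yellow_center in the frame of tray between -0.013 and 0.013 m) or (y of puck_green in the frame of puck_yellow above 0 m and y of vial_green_center in the frame of tray between -0.067 and -0.041 m and y of vial_yellow_center in the frame of tray between 0.041 and 0.067 m) or (y of puck_green in the frame of puck_yellow below 0 m and y of vial_green_center in the frame of tray between -0.013 and 0.013 m and y of vial_yellow_center in the frame of tray between -0.067 and -0.041 m) or (y of puck_green in the frame of puck_yellow above 0 m and y of vial_green_center in the frame of tray between -0.013 and 0.013 m and y of vial_yellow_center in the frame of tray between 0.041 and 0.067 m) or (y of puck_green in the frame of puck_yellow below 0 m and y of vial_green_center in the frame of tray between 0.041 and 0.067 m and y of vial_yellow_center in the frame of tray between -0.067 and -0.041 m) or (y of puck_green in the frame of puck_yellow below 0 m and y of vial_green_center in the frame of tray between 0.041 and 0.067 m and y of vial_yellow_center in the frame of tray between -0.013 and 0.013 m)) and horizontal distance between vial_red_center and waste below 0.046 m and z of vial_red_center in the frame of waste below 0.075 m and linear speed of each of vial_red, vial_blue, vial_green, vial_yellow below 0.02 m/s); the robot touches nothing.
It fails at once if the blue vial is tipped over (angle between vial_blue_center's own z axis and vertical above 0.8 rad).
It fails at once if the green vial is tipped over (angle between vial_green_center's own z axis and vertical above 0.8 rad).
It fails at once if the yellow vial is tipped over (angle between vial_yellow_center's own z axis and vertical above 0.8 rad).
It also fails if it takes over 102 s, if anything falls off the work surface, if the arm or the gripper's body presses on something with over 40 N, if the wrist force passes 120 N, or if a joint passes its speed limit or range.

## Working session

There is one attempt and no reset: what is moved stays moved. The work goes in short steps, Python scripts to look and compute and a shell command to move; the robot and the scene stay as the last step left them, time stands still between calls to the robot, and variables do not carry over. Pictures are saved under pics/ and viewed, about 12 in all and at most 16, crops included, and the job is handed in when it is done.

```bash
mkdir -p pics; python3 - <<'E'
from plant import env,cams
import cv2
s=env.get_state();print({k:s[k] for k in('t','eef_pos','orientation','gripper_width')})
for n in('scene','top'):
    cv2.imwrite(f'pics/{n}0.png',cams.camera(n));print(n,cams.camera_info(n))
print(cams.camera_info('wrist'))
E
```

```text
{'t': 0.0, 'eef_pos': array([0.15802861, 0.6041738 , 0.22183536]), 'orientation': array([ 0.70129958,  0.08960862,  0.70136905, -0.09072299]), 'gripper_width': 0.08765899570590854}
scene {'K': array([[450.41432798,   0.        , 313.40780815],
       [  0.        , 450.41432798, 245.03399385],
       [  0.        ,   0.        ,   1.        ]]), 'dist': array([-0.03346884,  0.        ,  0.        ,  0.        ,  0.        ]), 'rvec': array([ 2.32450859,  1.16205658, -0.36456786]), 'tvec': array([-0.32889172, -0.37017612,  1.20050273])}
top {'K': array([[610.59285768,   0.        , 321.7542743 ],
       [  0.        , 610.59285768, 241.07458161],
       [  0.        ,   0.        ,   1.        ]]), 'dist': array([0.05109003, 0.        , 0.        , 0.        , 0.        ]), 'rvec': array([ 2.18190205, -2.18299678,  0.07832172]), 'tvec': array([0.01295823, 0.56754311, 1.14117185])}
{'K': array([[407.51114973,   0.        , 321.67773745],
       [  0.        , 407.51114973, 232.75676057],
       [  0.        ,   0.        ,   1.        ]]), 'dist': array([-0.05260948,  0.        ,  0.        ,  0.        ,  0.        ]), 'T_tool_cam': array([[ 3.46946781e-04, -3.06898360e-01,  9.51742232e-01,
        -1.61739286e-01],
       [ 9.99999931e-01, -1.65680018e-05, -3.69881085e-04,
        -2.38898936e-04],
       [ 1.29284365e-04,  9.51742295e-01,  3.06898333e-01,
        -8.44011099e-02],
       [ 0.00000000e+00,  0.00000000e+00,  0.00000000e+00,
         1.00000000e+00]])}
```

View pics/top0.png

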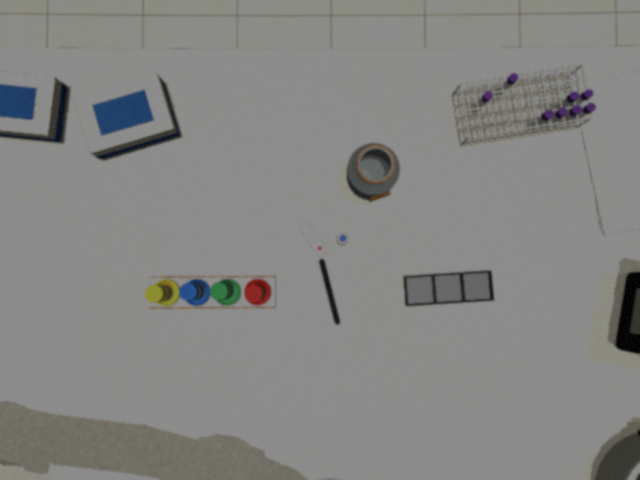

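View pics/scene0.png

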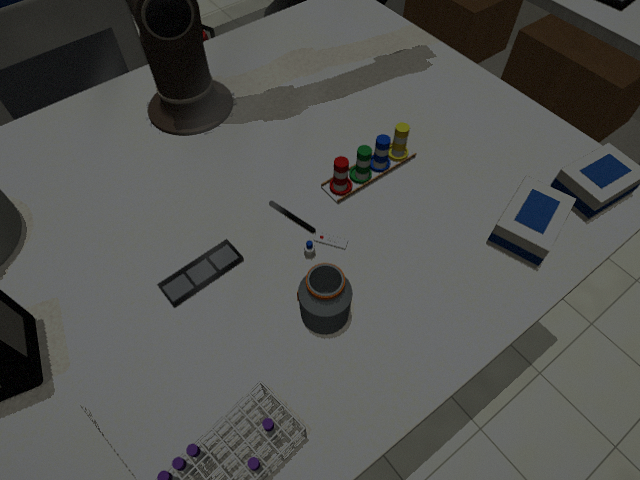

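The top view shows, left to right, yellow (155,293), blue (190,291), green (226,291) and red (258,291), with the tray near (449,288) and the jar neck near (376,163). The scene view shows the same order. So yellow goes to the right place, blue to the centre and green to the left. I'll enlarge a crop for exact pixels.

```bash
python3 - <<'E'
import cv2,numpy as np
im=cv2.imread('pics/top0.png')
def crop(x,y,w,h,k):
    c=cv2.resize(im[y:y+h,x:x+w],None,fx=k,fy=k,interpolation=cv2.INTER_CUBIC)
    c=cv2.convertScaleAbs(c,alpha=1.5)
    for i in range(0,w,10):cv2.putText(c,str(x+i),(i*k,8),0,.3,(0,255,255));cv2.line(c,(i*k,0),(i*k,h*k),(90,90,0),1)
    for i in range(0,h,10):cv2.putText(c,str(y+i),(0,i*k+4),0,.3,(0,255,255));cv2.line(c,(0,i*k),(w*k,i*k),(90,90,0),1)
    return c
a=crop(140,265,140,50,5)
b=np.hstack([crop(400,263,100,50,4),crop(338,135,70,70,4)[:200*1] if 0 else crop(340,138,75,50,4)])
cv2.imwrite('pics/c1.png',np.vstack([a,b]))
E
```

```text
(no output)
```

View pics/c1.png

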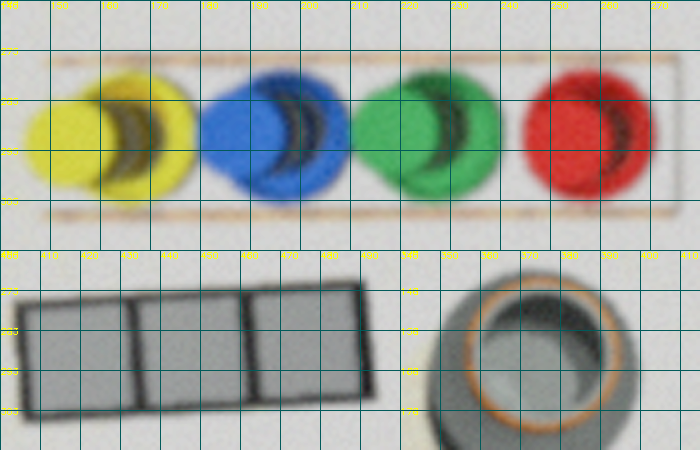

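In the enlarged crop I read these top-view pixels:

| Item | Yellow | Blue | Green | Red |
|---|---|---|---|---|
| Cap top | (154.1,293.3) | (188.4,291.6) | (219,291) | (253.5,292.2) |
| Puck rim | (166.3,292.2) | (197,292.3) | (227.6,292.2) | (257.8,292) |

The tray corners are (403.8,276.8), (490.8,271.3), (493.8,300) and (406.3,305.3). The neck rim is centred at (375.9,163.9).

```bash
cat > h.py <<'E'
import cv2,numpy as np
from plant import env,cams
from scipy.spatial.transform import Rotation as R
def ray(name,pts,z,st=None):
    c=cams.camera_info(name)
    n=cv2.undistortPoints(np.array(pts,float).reshape(-1,1,2),c['K'],c['dist'])[:,0]
    d=np.c_[n,np.ones(len(n))]
    if 'rvec' in c:
        M=cv2.Rodrigues(c['rvec'])[0];o=-M.T@c['tvec'];d=d@M
    else:
        q=st['orientation'];T=np.eye(4);T[:3,:3]=R.from_quat(np.roll(q,-1)).as_matrix();T[:3,3]=st['eef_pos'];T=T@c['T_tool_cam']
        o=T[:3,3];d=d@T[:3,:3].T
    return (o+d*((z-o[2])/d[:,2])[:,None])[:,:2]
E
python3 - <<'E'
from h import *
np.set_printoptions(precision=4,suppress=True)
caps=ray('top',[(154.1,293.3),(188.4,291.6),(219,291),(253.5,292.2)],.089);print('caps YBGR\n',caps)
p=ray('top',[(166.3,292.2),(197,292.3),(227.6,292.2),(257.8,292)],.017);print('pucks\n',p,np.linalg.norm(np.diff(p,axis=0),axis=1))
t=ray('top',[(403.8,276.8),(490.8,271.3),(493.8,300),(406.3,305.3)],.016);print('tray',t,t.mean(0),np.linalg.norm(t-np.roll(t,1,0),axis=1))
a=(t[0]+t[3]-t[1]-t[2]);a/=np.linalg.norm(a);print('tray y axis',a,[t.mean(0)+k*a for k in(.054,0,-.054)])
print('neck',ray('top',[(375.9,163.9),(356.5,163.9),(395.3,163.9)],.13))
s=env.get_state();print(R.from_quat(np.roll(s['orientation'],-1)).as_matrix(),s['gripper_width'])
E
```

```text
caps YBGR
 [[0.4698 0.31  ]
 [0.4726 0.2495]
 [0.4736 0.1953]
 [0.4713 0.134 ]]
pucks
 [[0.471  0.3069]
 [0.4707 0.2491]
 [0.4708 0.1912]
 [0.471  0.1341]] [0.0579 0.0578 0.0572]
tray [[ 0.4997 -0.1432]
 [ 0.5103 -0.3078]
 [ 0.4561 -0.3122]
 [ 0.4459 -0.1473]] [ 0.478  -0.2276] [0.054  0.1649 0.0543 0.1651]
tray y axis [-0.063  0.998] [array([ 0.4746, -0.1737]), array([ 0.478 , -0.2276]), array([ 0.4814, -0.2815])]
neck [[ 0.6939 -0.0818]
 [ 0.694  -0.0481]
 [ 0.6939 -0.1154]]
[[-0.0003  0.2529  0.9675]
 [-0.0014  0.9675 -0.2529]
 [-1.     -0.0014  0.0001]] 0.08824499752417081
```

Sizes agree: puck pitch is 58 mm, tray sides measure 165 by 54 mm, and the caps sit within 5 mm of their pucks. The row runs along world y, so I'll turn the jaws to point along x (spin −75.4°) and go above red.

```bash
python3 -m creep '[[[-1,0.12,-0.12,0,-0.15],[-1,0.25,-0.25,0,-0.3],[-1,0.4,-0.4,0,-0.45],[-1,0.55,-0.55,0,-0.6],[-1,0.7,-0.7,0,-0.75],[-1,0.85,-0.85,0,-0.9],[-1,1,-1,0,-1],[-1,1,-1,0,-1],[-1,1,-1,0,-1],[-1,1,-1,0,-1]]]' 20
python3 -m creep '[[[-1,0.15,-0.15,0,-0.1],[-1,0.3,-0.3,0,-0.2],[-1,0.5,-0.5,0,-0.3],[-1,0.65,-0.65,0,-0.4],[-1,0.8,-0.8,0,-0.5],[-1,0.9,-0.9,0,-0.6],[-1,1,-1,0,-0.676],[-1,1,-1,0,-0.676],[-1,1,-1,0,-0.676],[-1,1,-1,0,-0.676]]]'
python3 -m creep '[[[-1,0.02,-0.2,0,0],[-1,0.04,-0.4,0,0],[-1,0.06,-0.6,0,0],[-1,0.08,-0.8,0,0],[-1,0.09,-0.9,0,0],[-1,0.09,-1,0,0],[-1,0.09,-1,0,0],[-1,0.09,-1,0,0],[-1,0.09,-1,0,0],[-1,0.09,-1,0,0]]]'
python3 - <<'E'
from h import *
s=env.get_state();print(s['t'],s['eef_pos'],R.from_quat(np.roll(s['orientation'],-1)).as_matrix().round(3))
cv2.imwrite('pics/w1.png',cams.camera('wrist'))
E
```

```text
t: 1.35
eef_pos: [0.3073, 0.4554, 0.2225]
orientation: [0.614, 0.351, 0.614, -0.351]
wrist_force: [0.1, -0.4, -0.2]
gripper_width: 0.0881
t: 2.6
eef_pos: [0.4574, 0.3057, 0.2226]
orientation: [0.5, 0.5, 0.5, -0.5]
wrist_force: [0.3, -0.0, 0.2]
gripper_width: 0.0878
t: 3.85
eef_pos: [0.4716, 0.1552, 0.2225]
orientation: [-0.5, -0.5, -0.5, 0.5]
wrist_force: [0.6, -0.4, 0.0]
gripper_width: 0.0878
3.85 [0.47155857 0.15518639 0.2225414 ] [[-0.  1. -0.]
 [-0. -0. -1.]
 [-1. -0.  0.]]
```

View pics/w1.png

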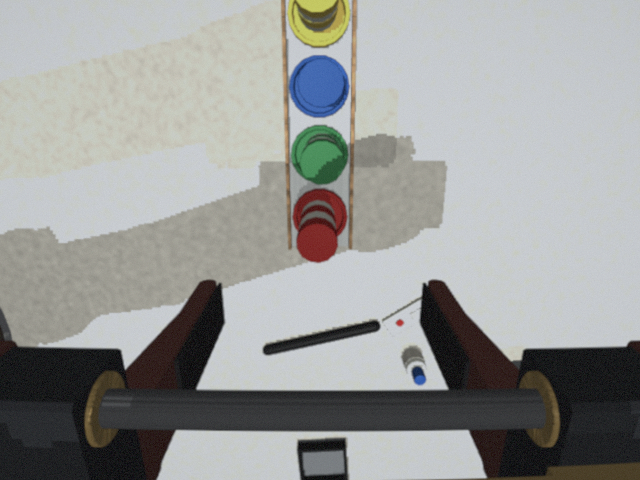

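The wrist view shows the cap tops at red (317,241), green (322,161) and blue (320,83), with the fingers either side of them in x.

```bash
python3 - <<'E'
from h import *
s=env.get_state()
print(ray('wrist',[(317,241),(322,161),(320,83)],.089,s))
E
```

```text
[[0.46838505 0.13762456]
 [0.47225108 0.19868391]
 [0.47091056 0.25209246]]
```

```bash
python3 -m creep '[[[-1,-0.01,-0.07,0,0],[-1,-0.01,-0.13,0,0],[-1,-0.01,-0.13,-0.2,0],[-1,-0.01,-0.13,-0.4,0],[-1,-0.01,-0.13,-0.6,0],[-1,-0.01,-0.13,-0.8,0],[-1,-0.01,-0.13,-0.95,0],[-1,-0.01,-0.13,-1,0],[-1,-0.01,-0.13,-1,0],[-1,-0.01,-0.13,-1,0]]]'
python3 -m creep '[[[-1,0,0,-0.1,0],[-1,0,0,-0.21,0],[-1,0,0,-0.21,0],[0,0,0,-0.21,0],[1,0,0,-0.21,0],[1,0,0,-0.21,0],[1,0,0,-0.21,0],[1,0,0,-0.21,0],[1,0,0,-0.21,0],[1,0,0,-0.21,0]]]' 20
```

```text
t: 5.15
eef_pos: [0.4708, 0.1352, 0.0735]
orientation: [0.5, 0.501, 0.499, -0.5]
wrist_force: [0.3, -0.4, 0.5]
gripper_width: 0.0877
t: 6.4
eef_pos: [0.4701, 0.1352, 0.0412]
orientation: [-0.5, -0.5, -0.5, 0.5]
wrist_force: [-0.7, 0.3, 0.7]
gripper_width: 0.0318
```

Gripped at 31.8 mm. I'll lift and cross-check the neck position with the scene camera, where the rim ellipse is centred near (325,281).

```bash
python3 -c "
from h import *
print(ray('scene',[(325,281)],.13))"
python3 -m creep '[[[1,0,0,0.1,0],[1,0,0,0.25,0],[1,0,0,0.4,0],[1,0,0,0.6,0],[1,0,0,0.8,0],[1,0,0,0.9,0],[1,0,0,1,0],[1,0,0,1,0],[1,0,0,1,0],[1,0,0,1,0]]]'
python3 -m creep '[[[1,0.1,-0.1,0,0],[1,0.2,-0.2,0,0],[1,0.35,-0.35,0,0],[1,0.5,-0.5,0,0],[1,0.65,-0.65,0,0],[1,0.8,-0.8,0,0],[1,0.9,-0.9,0,0],[1,1,-1,0,0],[1,1,-1,0,0],[1,1,-1,0,0]]]'
```

```text
[[ 0.6945031  -0.08127664]]
t: 7.65
eef_pos: [0.4697, 0.135, 0.1903]
orientation: [-0.5, -0.5, -0.5, 0.501]
wrist_force: [-0.3, -0.3, 0.1]
gripper_width: 0.0316
t: 8.9
eef_pos: [0.6195, -0.0141, 0.1907]
orientation: [-0.499, -0.5, -0.5, 0.5]
wrist_force: [-0.4, 0.4, -0.8]
gripper_width: 0.0314
```

The scene camera puts the neck at (0.6945, −0.0813), which agrees with the top camera within 1 mm.

```bash
python3 -m creep '[[[1,0.1,-0.09,0,0],[1,0.2,-0.18,0,0],[1,0.3,-0.27,0,0],[1,0.4,-0.36,0,0],[1,0.45,-0.41,0,0],[1,0.5,-0.45,0,0],[1,0.5,-0.45,0,0],[1,0.5,-0.45,0,0],[1,0.5,-0.45,0,0],[1,0.5,-0.45,0,0]]]'
python3 - <<'E'
from h import *
print(env.get_state()['eef_pos'])
a=cams.camera('scene')[200:360,240:420];b=cams.camera('top')[100:260,290:470]
cv2.imwrite('pics/j1.png',cv2.convertScaleAbs(cv2.resize(np.hstack([a,b]),None,fx=2.2,fy=2.2,interpolation=2),alpha=1.5))
E
```

```text
t: 10.15
eef_pos: [0.6951, -0.082, 0.1913]
orientation: [0.5, 0.5, 0.5, -0.5]
wrist_force: [0.5, 0.1, -0.1]
gripper_width: 0.0314
[ 0.69506532 -0.08197333  0.19128596]
```

View pics/j1.png

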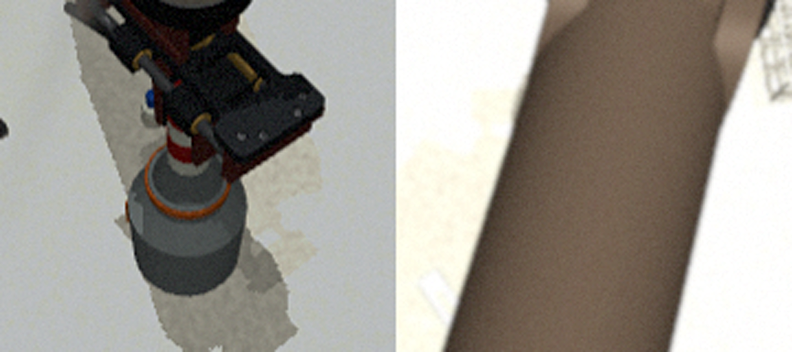

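The scene crop shows the vial hanging right over the neck. I'll lower it so the bottom is inside the neck with the fingertips above the rim, release, and rise.

```bash
python3 -m creep '[[[1,0,0,-0.06,0],[1,0,0,-0.12,0],[1,0,0,-0.18,0],[1,0,0,-0.24,0],[1,0,0,-0.3,0],[1,0,0,-0.33,0],[1,0,0,-0.33,0],[1,0,0,-0.33,0],[1,0,0,-0.33,0],[1,0,0,-0.33,0]]]'
python3 -m creep '[[[0,0,0,0,0],[-1,0,0,0,0],[-1,0,0,0,0],[-1,0,0,0,0],[-1,0,0,0.1,0],[-1,0,0,0.25,0],[-1,0,0,0.4,0],[-1,0,0,0.5,0],[-1,0,0,0.53,0],[-1,0,0,0.53,0]]]'
```

```text
t: 11.5
eef_pos: [0.6953, -0.0823, 0.1419]
orientation: [0.5, 0.5, 0.5, -0.5]
wrist_force: [0.8, 0.1, -1.1]
gripper_width: 0.0313
t: 12.75
eef_pos: [0.695, -0.0823, 0.2211]
orientation: [0.5, 0.5, 0.5, -0.5]
wrist_force: [1.3, 0.9, 0.5]
gripper_width: 0.088
```

```bash
python3 -m creep '[[[-1,-0.1,0.12,0,0],[-1,-0.2,0.25,0,0],[-1,-0.35,0.45,0,0],[-1,-0.5,0.65,0,0],[-1,-0.65,0.8,0,0],[-1,-0.74,0.93,0,0],[-1,-0.74,0.93,0,0],[-1,-0.74,0.93,0,0],[-1,-0.74,0.93,0,0],[-1,-0.74,0.93,0,0]]]'
python3 -m creep '[[[-1,-0.1,0.12,0,0],[-1,-0.2,0.25,0,0],[-1,-0.35,0.45,0,0],[-1,-0.5,0.65,0,0],[-1,-0.65,0.8,0,0],[-1,-0.74,0.93,0,0],[-1,-0.74,0.93,0,0],[-1,-0.74,0.93,0,0],[-1,-0.74,0.93,0,0],[-1,-0.74,0.93,0,0]]]'
python3 - <<'E'
from h import *
s=env.get_state();print(s['eef_pos'])
a=cams.camera('scene')[200:360,240:420];b=cams.camera('top')[100:260,290:470]
r=np.vstack([np.hstack([a,b])]);r=cv2.convertScaleAbs(cv2.resize(r,(640,284),interpolation=2),alpha=1.5)
w=cams.camera('wrist')[:300]
cv2.imwrite('pics/j2.png',np.vstack([r,w]))
E
```

```text
t: 14.0
eef_pos: [0.5845, 0.0563, 0.221]
orientation: [-0.499, -0.501, -0.499, 0.501]
wrist_force: [-0.5, -0.1, 0.6]
gripper_width: 0.0875
t: 15.25
eef_pos: [0.4736, 0.1959, 0.2211]
orientation: [-0.499, -0.501, -0.499, 0.501]
wrist_force: [-0.3, 0.3, -0.2]
gripper_width: 0.0876
[0.47362799 0.19585759 0.22113534]
```

View pics/j2.png

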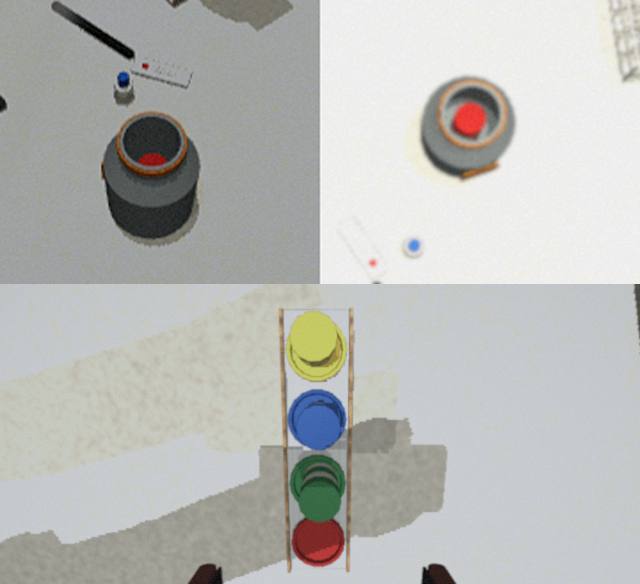

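The red vial stands inside the jar. In the wrist view the cap tops are green (320,216), blue (319,142) and yellow (314,53).

```bash
python3 - <<'E'
from h import *
s=env.get_state()
print(ray('wrist',[(320,216),(319,142),(314,53)],.089,s))
E
python3 -m creep '[[[-1,0,0,-0.15,0],[-1,0,0,-0.3,0],[-1,0,0,-0.5,0],[-1,0,0,-0.65,0],[-1,0,0,-0.8,0],[-1,0,0,-0.9,0],[-1,0,0,-0.95,0],[-1,0,0,-0.95,0],[-1,0,0,-0.95,0],[-1,0,0,-0.95,0]]]'
```

```text
[[0.47250834 0.19918108]
 [0.47197556 0.25359801]
 [0.46885286 0.31246524]]
t: 16.65
eef_pos: [0.4735, 0.1969, 0.0793]
orientation: [0.5, 0.501, 0.5, -0.5]
wrist_force: [-1.1, -0.7, 0.7]
gripper_width: 0.0876
```

```bash
python3 -m creep '[[[-1,0,0,-0.12,0],[-1,0,0,-0.25,0],[-1,0,0,-0.25,0],[0,0,0,-0.25,0],[1,0,0,-0.25,0],[1,0,0,-0.25,0],[1,0,0,-0.25,0],[1,0,0,-0.25,0],[1,0,0,-0.25,0],[1,0,0,-0.25,0]]]' 20
python3 -m creep '[[[1,0,0,0.08,0],[1,0,0,0.2,0],[1,0,0,0.35,0],[1,0,0,0.5,0],[1,0,0,0.6,0],[1,0,0,0.65,0],[1,0,0,0.7,0],[1,0,0,0.7,0],[1,0,0,0.7,0],[1,0,0,0.7,0]]]'
```

```text
t: 17.9
eef_pos: [0.4731, 0.1967, 0.0411]
orientation: [-0.5, -0.5, -0.5, 0.5]
wrist_force: [-0.7, -0.5, 1.0]
gripper_width: 0.0319
t: 19.15
eef_pos: [0.4729, 0.1965, 0.1457]
orientation: [-0.5, -0.5, -0.5, 0.501]
wrist_force: [0.4, 0.9, -1.1]
gripper_width: 0.0321
```

```bash
python3 - <<'E'
from h import *
im=cv2.imread('pics/scene0.png')[230:315,150:255]
cv2.imwrite('pics/t1.png',cv2.convertScaleAbs(cv2.resize(im,None,fx=7,fy=7,interpolation=2),alpha=1.5))
E
python3 -m creep '[[[1,0,-0.08,0,0],[1,0,-0.2,0,0],[1,0,-0.35,0,0],[1,0,-0.5,0,0],[1,0,-0.65,0,0],[1,0.01,-0.75,0,0],[1,0.01,-0.82,0,0],[1,0.01,-0.82,0,0],[1,0.01,-0.82,0,0],[1,0.01,-0.82,0,0]]]'
python3 -m creep '[[[1,0,-0.08,0,0],[1,0,-0.2,0,0],[1,0,-0.35,0,0],[1,0,-0.5,0,0],[1,0,-0.65,0,0],[1,0,-0.75,0,0],[1,0,-0.82,0,0],[1,0,-0.82,0,0],[1,0,-0.82,0,0],[1,0,-0.82,0,0]]]'
```

```text
t: 20.4
eef_pos: [0.4746, 0.0744, 0.1461]
orientation: [-0.5, -0.5, -0.5, 0.5]
wrist_force: [0.4, 0.3, -0.4]
gripper_width: 0.0315
t: 21.65
eef_pos: [0.4747, -0.0486, 0.1461]
orientation: [0.5, 0.5, 0.5, -0.5]
wrist_force: [0.0, 0.5, 0.5]
gripper_width: 0.0317
```

View pics/t1.png

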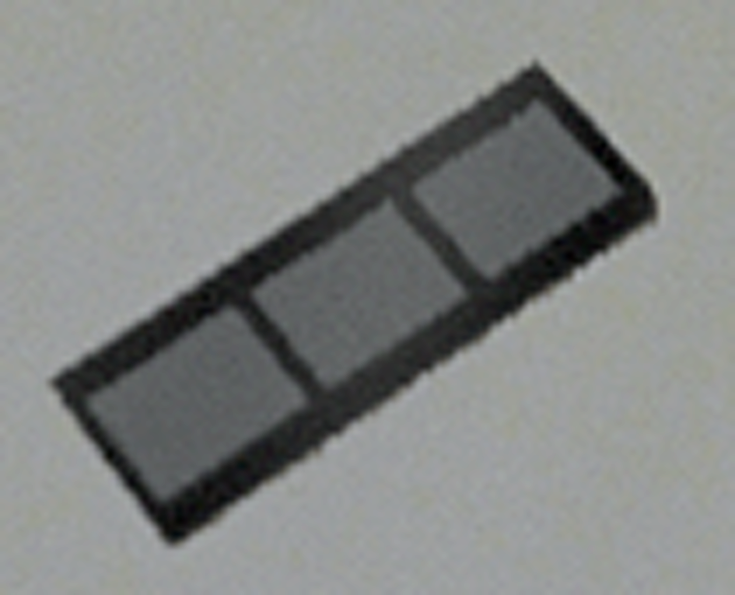

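The scene crop gives tray top corners at left (157.9,284.6), back (226.7,238.9) and right (243.6,257.1). The left-to-right diagonal gives the centre.

```bash
python3 - <<'E'
from h import *
t=ray('scene',[(157.9,284.6),(226.7,238.9),(243.6,257.1)],.016);print(t,(t[0]+t[2])/2,np.linalg.norm(t[0]-t[1]),np.linalg.norm(t[2]-t[1]))
E
python3 -m creep '[[[1,0,-0.08,0,0],[1,0,-0.2,0,0],[1,0,-0.35,0,0],[1,0,-0.5,0,0],[1,0,-0.65,0,0],[1,0,-0.75,0,0],[1,0,-0.84,0,0],[1,0,-0.84,0,0],[1,0,-0.84,0,0],[1,0,-0.84,0,0]]]'
python3 - <<'E'
from h import *
print(env.get_state()['eef_pos'])
im=cams.camera('scene')[150:320,120:330]
cv2.imwrite('pics/t2.png',cv2.convertScaleAbs(cv2.resize(im,None,fx=3.5,fy=3.5,interpolation=2),alpha=1.5))
E
```

```text
[[ 0.45356559 -0.30958105]
 [ 0.44144407 -0.14497354]
 [ 0.50123306 -0.14039561]] [ 0.47739932 -0.22498833] 0.16505321685902058 0.05996398648475987
t: 22.9
eef_pos: [0.4748, -0.1746, 0.1461]
orientation: [0.5, 0.5, 0.5, -0.5]
wrist_force: [0.2, 0.5, -0.5]
gripper_width: 0.0315
[ 0.47476115 -0.17456957  0.14610079]
```

View pics/t2.png

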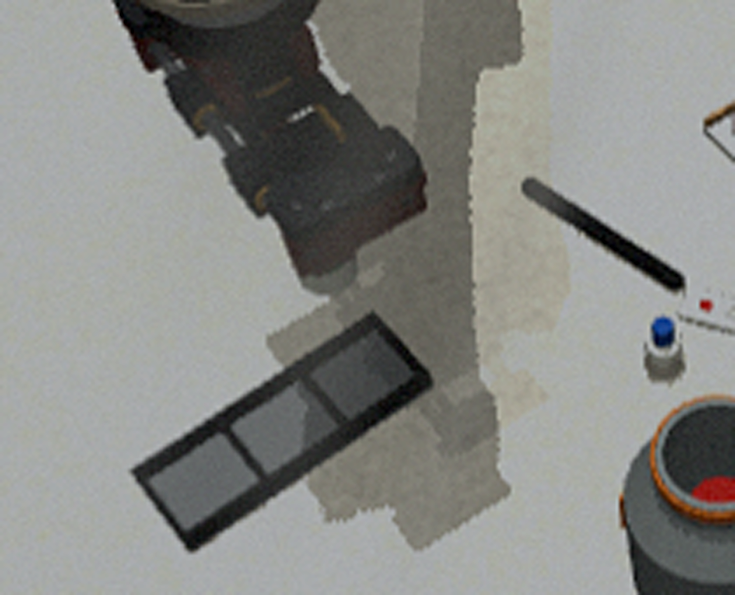

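The two cameras' tray centres agree within 3 mm; the mean is (0.4777, −0.2264). I'm lined up over the left place, so I'll lower and release about 1 mm above the floor.

```bash
python3 -m creep '[[[1,0,0.01,-0.1,0],[1,0,0.01,-0.22,0],[1,0,0.01,-0.34,0],[1,0,0.01,-0.46,0],[1,0,0.01,-0.56,0],[1,0,0.01,-0.64,0],[1,0,0.01,-0.7,0],[1,0,0.01,-0.725,0],[1,0,0.01,-0.725,0],[1,0,0.01,-0.725,0]]]'
python3 -m creep '[[[1,0,0,0,0],[0.4,0,0,0,0],[0.2,0,0,0,0],[0,0,0,0,0],[-0.5,0,0,0,0],[-1,0,0,0,0],[-1,0,0,0,0],[-1,0,0,0.1,0],[-1,0,0,0.25,0],[-1,0,0,0.4,0]]]'
```

```text
t: 24.2
eef_pos: [0.475, -0.174, 0.0378]
orientation: [0.5, 0.5, 0.499, -0.5]
wrist_force: [0.1, 0.6, -0.4]
gripper_width: 0.0312
t: 25.45
eef_pos: [0.4746, -0.1741, 0.0989]
orientation: [0.5, 0.5, 0.499, -0.5]
wrist_force: [0.6, 0.6, -0.1]
gripper_width: 0.0875
```

```bash
python3 -m creep '[[[-1,0,0,0.15,0],[-1,0,0.08,0.3,0],[-1,0,0.2,0.4,0],[-1,0,0.35,0.4,0],[-1,0,0.55,0.4,0],[-1,-0.02,0.75,0.4,0],[-1,-0.02,0.95,0.4,0],[-1,-0.02,0.95,0.4,0],[-1,-0.02,0.95,0.4,0],[-1,-0.02,0.95,0.4,0]]]'
python3 -m creep '[[[-1,0,0.15,0,0],[-1,0,0.35,0,0],[-1,0,0.55,0,0],[-1,0,0.75,0,0],[-1,0,0.9,0,0],[-1,0,0.95,0,0],[-1,0,0.95,0,0],[-1,0,0.95,0,0],[-1,0,0.95,0,0],[-1,0,0.95,0,0]]]'
python3 - <<'E'
from h import *
im=cams.camera('scene')[150:320,120:330];b=cams.camera('top')[240:320,385:505]
cv2.imwrite('pics/t3.png',cv2.convertScaleAbs(np.hstack([cv2.resize(im,(494,400),interpolation=2),cv2.resize(b,(300,200),interpolation=2).repeat(1,0) if 0 else cv2.copyMakeBorder(cv2.resize(b,(300,200),interpolation=2),0,200,0,0,0)]),alpha=1.5))
E
```

```text
t: 26.7
eef_pos: [0.4717, -0.0325, 0.1577]
orientation: [0.499, 0.501, 0.499, -0.501]
wrist_force: [-0.4, -0.8, -0.7]
gripper_width: 0.0875
t: 27.95
eef_pos: [0.4717, 0.1107, 0.1575]
orientation: [0.499, 0.501, 0.499, -0.5]
wrist_force: [1.0, -0.0, -0.3]
gripper_width: 0.0877
```

View pics/t3.png

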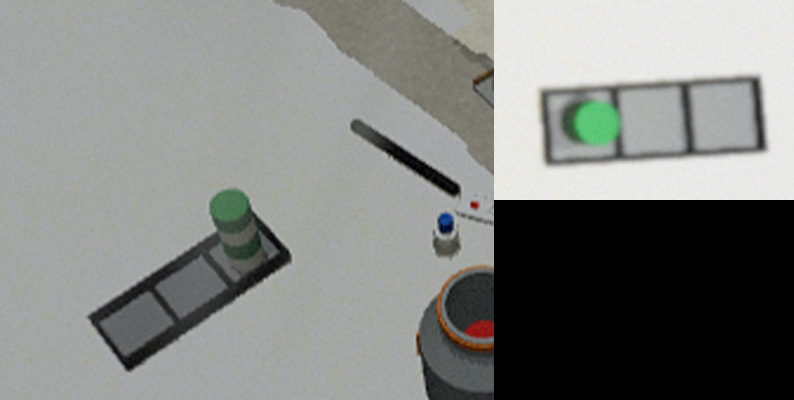

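Green stands upright in the left place, with its cap at about (426.2,289.2) in the top view. I'll check that number while fetching blue.

```bash
python3 - <<'E'
from h import *
p=ray('top',[(426.2,289.2)],.084)[0];print(p,p-[.4743,-.1725])
E
python3 -m creep '[[[-1,0,0.15,0,0],[-1,0,0.35,0,0],[-1,0,0.55,0,0],[-1,0,0.75,0,0],[-1,0,0.88,0,0],[-1,0,0.94,0,0],[-1,0,0.94,0,0],[-1,0,0.94,-0.15,0],[-1,0,0.94,-0.3,0],[-1,0,0.94,-0.4,0]]]'
python3 -m creep '[[[-1,0,0,-0.1,0],[-1,0,0,-0.2,0],[-1,0,0,-0.3,0],[-1,0,0,-0.37,0],[-1,0,0,-0.37,0],[0,0,0,-0.37,0],[1,0,0,-0.37,0],[1,0,0,-0.37,0],[1,0,0,-0.37,0],[1,0,0,-0.37,0]]]' 20
python3 -m creep '[[[1,0,0,0,0],[1,0,0,0,0],[1,0,0,0.08,0],[1,0,0,0.2,0],[1,0,0,0.35,0],[1,0,0,0.5,0],[1,0,0,0.6,0],[1,0,0,0.7,0],[1,0,0,0.7,0],[1,0,0,0.7,0]]]'
```

```text
[ 0.47658938 -0.17395089] [ 0.00228938 -0.00145089]
t: 29.3
eef_pos: [0.4716, 0.2508, 0.0966]
orientation: [-0.499, -0.5, -0.499, 0.501]
wrist_force: [0.3, 0.2, 0.1]
gripper_width: 0.0876
t: 30.55
eef_pos: [0.4717, 0.2522, 0.042]
orientation: [0.5, 0.5, 0.5, -0.5]
wrist_force: [0.8, -0.1, 0.8]
gripper_width: 0.0414
t: 31.8
eef_pos: [0.4713, 0.252, 0.1464]
orientation: [-0.5, -0.5, -0.5, 0.501]
wrist_force: [-0.5, -0.9, -0.8]
gripper_width: 0.0318
```

```bash
python3 -m creep '[[[1,0,-0.08,0,0],[1,0,-0.2,0,0],[1,0,-0.35,0,0],[1,0,-0.5,0,0],[1,0,-0.65,0,0],[1,0.02,-0.8,0,0],[1,0.04,-0.92,0,0],[1,0.04,-1,0,0],[1,0.04,-1,0,0],[1,0.04,-1,0,0]]]'
python3 -m creep '[[[1,0,-0.08,0,0],[1,0,-0.2,0,0],[1,0,-0.35,0,0],[1,0,-0.5,0,0],[1,0,-0.65,0,0],[1,0,-0.8,0,0],[1,0,-0.92,0,0],[1,0,-1,0,0],[1,0,-1,0,0],[1,0,-1,0,0]]]'
python3 -m creep '[[[1,0,-0.08,0,0],[1,0,-0.2,0,0],[1,0,-0.35,0,0],[1,0,-0.5,0,0],[1,0,-0.65,0,0],[1,0,-0.8,0,0],[1,0,-0.92,0,0],[1,0,-1,0,0],[1,0,-1,0,0],[1,0,-1,0,0]]]'
python3 -m creep '[[[1,0,-0.05,0,0],[1,0,-0.1,0,0],[1,0,-0.15,0,0],[1,0,-0.19,0,0],[1,0,-0.19,0,0],[1,0,-0.19,0,0],[1,0,-0.19,0,0],[1,0,-0.19,0,0],[1,0,-0.19,0,0],[1,0,-0.19,0,0]]]'
```

```text
t: 33.05
eef_pos: [0.4775, 0.1026, 0.1469]
orientation: [0.5, 0.5, 0.5, -0.5]
wrist_force: [0.5, 1.6, -0.7]
gripper_width: 0.0318
t: 34.3
eef_pos: [0.4776, -0.0474, 0.1468]
orientation: [0.5, 0.5, 0.5, -0.5]
wrist_force: [-0.3, 0.2, -1.2]
gripper_width: 0.032
t: 35.55
eef_pos: [0.4777, -0.1972, 0.1468]
orientation: [0.5, 0.5, 0.5, -0.5]
wrist_force: [-0.1, -0.3, -0.5]
gripper_width: 0.0315
t: 36.8
eef_pos: [0.4777, -0.2262, 0.1469]
orientation: [0.5, 0.5, 0.5, -0.5]
wrist_force: [-0.3, 0.7, -1.1]
gripper_width: 0.0317
```

```bash
python3 -m creep '[[[1,0,0,-0.1,0],[1,0,0,-0.22,0],[1,0,0,-0.34,0],[1,0,0,-0.46,0],[1,0,0,-0.56,0],[1,0,0,-0.64,0],[1,0,0,-0.7,0],[1,0,0,-0.73,0],[1,0,0,-0.73,0],[1,0,0,-0.73,0]]]'
python3 -m creep '[[[1,0,0,0,0],[0.4,0,0,0,0],[0.2,0,0,0,0],[0,0,0,0,0],[-0.5,0,0,0,0],[-1,0,0,0,0],[-1,0,0,0,0],[-1,0,0,0.1,0],[-1,0,0,0.25,0],[-1,0,0,0.4,0]]]'
python3 -m creep '[[[-1,0,0,0.15,0],[-1,0,0.08,0.3,0],[-1,0,0.2,0.4,0],[-1,0,0.35,0.4,0],[-1,0,0.55,0.4,0],[-1,-0.02,0.75,0.4,0],[-1,-0.05,0.95,0.4,0],[-1,-0.05,1,0.4,0],[-1,-0.05,1,0.4,0],[-1,-0.05,1,0.4,0]]]'
python3 -m creep '[[[-1,0,0.15,0,0],[-1,0,0.35,0,0],[-1,0,0.55,0,0],[-1,0,0.75,0,0],[-1,0,0.9,0,0],[-1,0,1,0,0],[-1,0,1,0,0],[-1,0,1,0,0],[-1,0,1,0,0],[-1,0,1,0,0]]]'
python3 -m creep '[[[-1,0,0.15,0,0],[-1,0,0.35,0,0],[-1,0,0.55,0,0],[-1,0,0.75,0,0],[-1,0,0.9,0,0],[-1,0,1,0,0],[-1,0,1,0,0],[-1,0,1,0,0],[-1,0,1,0,0],[-1,0,1,0,0]]]'
python3 - <<'E'
from h import *
im=cams.camera('scene')[150:320,120:330];b=cams.camera('top')[240:320,385:505];w=cams.camera('wrist')[40:280,160:480]
r=np.vstack([cv2.resize(b,(300,200),interpolation=2),cv2.resize(w,(300,200))])
cv2.imwrite('pics/t4.png',cv2.convertScaleAbs(np.hstack([cv2.resize(im,(494,400),interpolation=2),r]),alpha=1.5))
E
```

```text
t: 38.05
eef_pos: [0.4779, -0.2264, 0.0378]
orientation: [0.5, 0.5, 0.499, -0.5]
wrist_force: [0.3, -0.9, -0.9]
gripper_width: 0.0316
t: 39.3
eef_pos: [0.4777, -0.2266, 0.0989]
orientation: [0.5, 0.5, 0.499, -0.5]
wrist_force: [-0.4, 1.3, -0.4]
gripper_width: 0.0878
t: 40.55
eef_pos: [0.4703, -0.0775, 0.1577]
orientation: [0.5, 0.501, 0.499, -0.501]
wrist_force: [0.1, -0.8, -0.7]
gripper_width: 0.0881
t: 41.8
eef_pos: [0.4702, 0.073, 0.1574]
orientation: [0.499, 0.501, 0.499, -0.501]
wrist_force: [0.2, 1.0, -0.0]
gripper_width: 0.0876
t: 43.05
eef_pos: [0.4703, 0.223, 0.1575]
orientation: [0.499, 0.501, 0.499, -0.501]
wrist_force: [0.3, 0.2, 0.7]
gripper_width: 0.0875
```

View pics/t4.png

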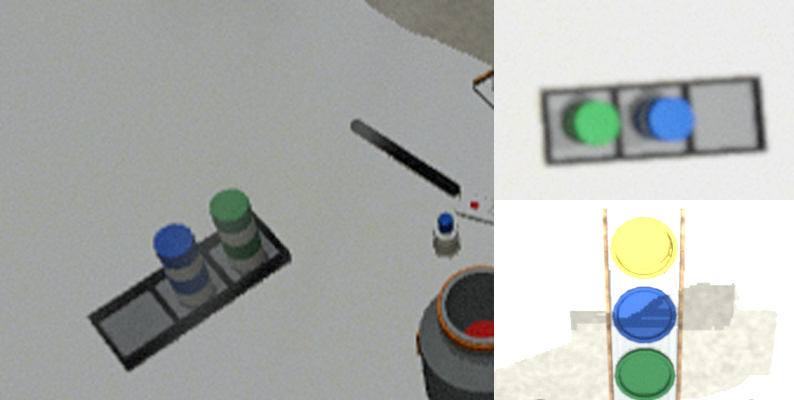

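Blue stands upright in the centre place. The yellow cap is at wrist pixel about (320,97), and I'll compute its position.

```bash
python3 - <<'E'
from h import *
s=env.get_state()
print(ray('wrist',[(320,97)],.089,s),ray('top',[(385+(668-494)/2.5,240+119/2.5)],.084))
E
```

```text
[[0.46990716 0.31055699]] [[ 0.47949163 -0.22447452]]
```

```bash
python3 -m creep '[[[-1,0,0.15,0,0],[-1,0,0.3,0,0],[-1,0,0.45,0,0],[-1,0,0.585,0,0],[-1,0,0.585,0,0],[-1,0,0.585,0,0],[-1,0,0.585,-0.1,0],[-1,0,0.585,-0.2,0],[-1,0,0.585,-0.3,0],[-1,0,0.585,-0.4,0]]]'
python3 -m creep '[[[-1,0,0,-0.1,0],[-1,0,0,-0.2,0],[-1,0,0,-0.3,0],[-1,0,0,-0.37,0],[-1,0,0,-0.37,0],[0,0,0,-0.37,0],[1,0,0,-0.37,0],[1,0,0,-0.37,0],[1,0,0,-0.37,0],[1,0,0,-0.37,0]]]' 20
python3 -m creep '[[[1,0,0,0,0],[1,0,0,0,0],[1,0,0,0.08,0],[1,0,0,0.2,0],[1,0,0,0.35,0],[1,0,0,0.5,0],[1,0,0,0.6,0],[1,0,0,0.7,0],[1,0,0,0.7,0],[1,0,0,0.7,0]]]'
```

```text
t: 44.45
eef_pos: [0.47, 0.3111, 0.096]
orientation: [-0.5, -0.5, -0.5, 0.501]
wrist_force: [0.3, -0.3, 1.1]
gripper_width: 0.0878
t: 45.7
eef_pos: [0.4702, 0.3115, 0.042]
orientation: [0.5, 0.5, 0.5, -0.5]
wrist_force: [-0.4, -0.2, 0.6]
gripper_width: 0.0412
t: 46.95
eef_pos: [0.4698, 0.3113, 0.1464]
orientation: [-0.5, -0.5, -0.5, 0.501]
wrist_force: [-0.3, 0.6, -1.2]
gripper_width: 0.0315
```

```bash
python3 -m creep '[[[1,0,-0.08,0,0],[1,0,-0.2,0,0],[1,0,-0.35,0,0],[1,0,-0.5,0,0],[1,0.02,-0.65,0,0],[1,0.05,-0.8,0,0],[1,0.075,-0.92,0,0],[1,0.075,-1,0,0],[1,0.075,-1,0,0],[1,0.075,-1,0,0]]]'
python3 -m creep '[[[1,0,-0.08,0,0],[1,0,-0.2,0,0],[1,0,-0.35,0,0],[1,0,-0.5,0,0],[1,0,-0.65,0,0],[1,0,-0.8,0,0],[1,0,-0.92,0,0],[1,0,-1,0,0],[1,0,-1,0,0],[1,0,-1,0,0]]]'
python3 -m creep '[[[1,0,-0.08,0,0],[1,0,-0.2,0,0],[1,0,-0.35,0,0],[1,0,-0.5,0,0],[1,0,-0.65,0,0],[1,0,-0.8,0,0],[1,0,-0.92,0,0],[1,0,-1,0,0],[1,0,-1,0,0],[1,0,-1,0,0]]]'
python3 -m creep '[[[1,0,-0.08,0,0],[1,0,-0.2,0,0],[1,0,-0.35,0,0],[1,0,-0.5,0,0],[1,0,-0.65,0,0],[1,0,-0.8,0,0],[1,0,-0.9,0,0],[1,0,-0.944,0,0],[1,0,-0.944,0,0],[1,0,-0.944,0,0]]]'
```

```text
t: 48.2
eef_pos: [0.4813, 0.1622, 0.1469]
orientation: [0.5, 0.5, 0.5, -0.5]
wrist_force: [-0.3, 0.1, -1.1]
gripper_width: 0.0316
t: 49.45
eef_pos: [0.4814, 0.0119, 0.1469]
orientation: [0.5, 0.5, 0.5, -0.5]
wrist_force: [1.3, -0.5, -0.6]
gripper_width: 0.0315
t: 50.7
eef_pos: [0.4814, -0.1379, 0.1468]
orientation: [0.5, 0.5, 0.5, -0.5]
wrist_force: [0.1, 0.0, -0.8]
gripper_width: 0.0317
t: 51.95
eef_pos: [0.4815, -0.2793, 0.1468]
orientation: [0.5, 0.5, 0.5, -0.5]
wrist_force: [0.3, 0.4, -0.8]
gripper_width: 0.0318
```

```bash
python3 -m creep '[[[1,0,-0.007,-0.1,0],[1,0,-0.007,-0.22,0],[1,0,-0.007,-0.34,0],[1,0,-0.007,-0.46,0],[1,0,-0.007,-0.56,0],[1,0,-0.007,-0.64,0],[1,0,-0.007,-0.7,0],[1,0,-0.007,-0.73,0],[1,0,-0.007,-0.73,0],[1,0,-0.007,-0.73,0]]]'
python3 -m creep '[[[1,0,0,0,0],[0.4,0,0,0,0],[0.2,0,0,0,0],[0,0,0,0,0],[-0.5,0,0,0,0],[-1,0,0,0,0],[-1,0,0,0,0],[-1,0,0,0.1,0],[-1,0,0,0.25,0],[-1,0,0,0.4,0]]]'
python3 -m creep '[[[-1,0,0,0.15,0],[-1,0,0.08,0.3,0],[-1,0,0.2,0.4,0],[-1,0,0.35,0.5,0],[-1,0,0.55,0.6,0],[-1,0,0.75,0.6,0],[-1,0,0.95,0.6,0],[-1,0,1,0.6,0],[-1,0,1,0.6,0],[-1,0,1,0.6,0]]]'
python3 -m creep '[[[-1,0,0.15,0,0],[-1,0,0.35,0,0],[-1,0,0.55,0,0],[-1,0,0.75,0,0],[-1,0,0.9,0,0],[-1,0,1,0,0],[-1,0,1,0,0],[-1,0,1,0,0],[-1,0,1,0,0],[-1,0,1,0,0]]]'
python3 - <<'E'
from h import *
S=cams.camera('scene');T=cams.camera('top')
im=S[150:320,120:370];b=T[240:320,385:505];w=T[100:220,320:440]
r=np.vstack([cv2.resize(b,(300,200),interpolation=2),cv2.resize(w,(300,200))])
cv2.imwrite('pics/t5.png',cv2.convertScaleAbs(np.hstack([cv2.resize(im,(490,400),interpolation=2),r]),alpha=1.5))
E
```

```text
t: 53.2
eef_pos: [0.4817, -0.2814, 0.0377]
orientation: [0.5, 0.5, 0.499, -0.5]
wrist_force: [0.7, 0.2, 0.3]
gripper_width: 0.0317
t: 54.45
eef_pos: [0.4814, -0.2814, 0.099]
orientation: [0.5, 0.5, 0.499, -0.5]
wrist_force: [0.6, 0.5, -0.4]
gripper_width: 0.0879
t: 55.7
eef_pos: [0.4813, -0.1326, 0.1877]
orientation: [-0.499, -0.501, -0.499, 0.501]
wrist_force: [-0.2, -0.0, -0.0]
gripper_width: 0.088
t: 56.95
eef_pos: [0.4814, 0.0181, 0.1874]
orientation: [0.499, 0.501, 0.499, -0.501]
wrist_force: [-0.3, 0.6, 0.1]
gripper_width: 0.0878
```

View pics/t5.png

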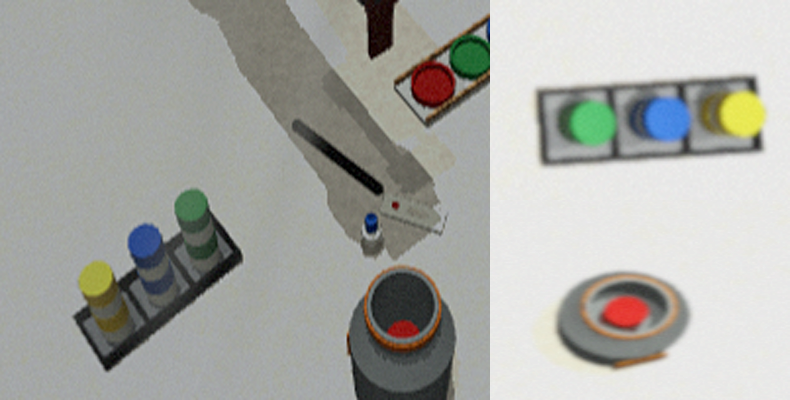

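All three good vials are upright in their places (left to right: green, blue, yellow) and red is in the jar. The yellow cap is at top-view pixel (485.8,286). One last number, then I'll hand in.

```bash
python3 - <<'E'
from h import *
from plant import hand_in
p=ray('top',[(485.8,286)],.084)[0];d=p-[.4811,-.2803];print(p,d)
if abs(d).max()<.008: print(hand_in())
E
```

```text
[ 0.48241409 -0.27980742] [0.00131409 0.00049258]
the job is handed in; nothing more can be done
None
```

The job is handed in, finished at about 57 s of the 102 s allowed. The red vial was lowered into the neck of the waste jar and released. In their pucks the three stood yellow, blue, green from the left, so they are now in the tray as green (left), blue (centre) and yellow (right).

**Last checks:** The final pictures show red standing inside the jar and all three good vials upright in their places. By the top camera, their caps lie within about 2.5 mm of their place centres; the limit is 13 mm. The gripper was clear of everything, and the wrist force at the end of each move never passed 2 N.

**Disagreements:** The two cameras put the tray centre up to 3 mm apart, so I used the mean. The jar's rim measured about 67 mm across instead of 62 mm, which I put down to image blur; its centre agreed between cameras within 1 mm. No check failed.

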